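# Sleeve the viewing hood and hold it over the round swatch

## Robot

A 6-joint arm with a two-finger parallel gripper is mounted at the origin on the work surface. World frame = base frame: x ahead of the robot, y to its left, z up, the work surface at z = 0. Lengths are in m, angles in rad, forces in N, time in s.
With the tool pointing down it reaches from about 0.35 to 0.975 m from the base axis. Payload 7.1 kg.
Tool frame: the origin (TCP) lies midway between the tips of the shut fingers; the grasp point (between the pads) lies 19 mm behind it; z points along the fingers, y is the line along which they close (so a half turn about z gives the same grasp; the last joint's range is limited). The gripper opens to 88 mm and grips with 3 to 60 N. Pads are 20 mm wide; open, the fingers measure 115 mm over their backs; the gripper's body (75 mm by 178 mm) begins 61 mm behind the grasp point.
Start: joints at [-0.019, 0.423, 1.63, -0, 1.089, -0.019], TCP at [0.625, 0, 0.183] pointing down, gripper open.
Joint ranges: [-3, 3], [-0.9, 2.11], [0.09, 2.58], [-1.31, 4.45], [0.11, 2.69], [-2.54, 2.54]. Speed limits (rad/s): [2.39, 2.39, 3.01, 3.14, 3.14, 3.14].

## Interface

Orientations are given as a rotation vector (axis times angle).
In Python, from cell import * gives the robot as it stands.
- The arm moves only by the tool arm_command, never from a script. Its argument "rows" is a list that holds one entry, the list of rows, each a list of 4 numbers: the shift along the world's x, y, z each as a share of 80 mm, from -1 to 1, then the turn about the world's z as a share of 45 degrees, from -1 to 1. A call has exactly 5 rows; each row is the pose to reach, as a shift and turn from the pose commanded when the call began; what a row does not reach only later rows make up. A row lasts 1/10 s, in which the tool goes at most 50 mm and 8.59 degrees, less where a joint would pass 70% of its speed; a pose out of reach is approached as far as the arm can. A call with a number of a shift or a turn outside -1 to 1 is refused whole. A call with a gripper value outside its range is refused whole. "grip" is the opening, from -1 (shut) to 1 (fully open), set as the call begins (left out, the last holds). The fingers move at their own pace and stop on an object; "grip_force" is the grip in N (left out, the last holds). Time passes only in rows, so rows that repeat a pose let the fingers close, or fill a call up. It gives the time, the measured TCP pose, the force, the opening and the grip force at its end, in the units of the state.
- observe(): the state, without advancing time (a new reading comes with each control period).
- capture(name): name is "scene" or "side" or "wrist"; returns a dict with "img" (400x640x3 uint8, red, green, blue), "camera_matrix" (3x3 intrinsics, pixels), "world_to_cam" (4x4, takes a point from world to camera coordinates). Camera axes: x right, y down, z forward; pixel columns grow to the right and rows downward; lengths in m; the calibration is good to about 2 mm. A picture is of the moment at which its call begins. There is no depth.
- hand_in(): hands the job in; it is judged then, once.
The state is a dict: "clock": time; "joint_pos": joint angles; "joint_velocities": joint speeds; "tau": joint torques, N m; "tool_pos": TCP position; "ee_rot": TCP orientation; "wrist_force": force on the tool from outside, world axes, zero at the start; "ft_torque": the same for the moment, N m; "opening": finger opening in m; "gripper_force": force on a finger pad.
Only numpy, scipy, OpenCV 4.12 (cv2) and the standard library are available. Lean on these libraries where they do the work, as an engineer would, in place of code of your own. Each camera call takes 0.05 s, during which the arm holds its last target. There are 200 camera calls.

## Task

Seat the smaller black funnel tube (the sleeve) fully in the larger one (the viewing hood) where the hood stands on the bench, and let go of the sleeve. Then lift the hood with the sleeve in it clear over the tray of jars to the colour chart, and hold it upright and centred over the round swatch with its lower end hovering about a centimetre above the paint: nothing may ever touch the chart, and the jars, bottle and loupe stay undisturbed. Finish while still holding the hood there, keeping it still; do not put it down or let go.

Things in the scene. Friction and masses are not known exactly. Their poses are not given: they have to be found in the camera images.
- hood_mid (a point): The hood: LARGER of two alike black funnel tubes, loose, open both ends, narrow end down, 84 mm tall, 90 g. Outside: cone 50 to 62 mm diameter in the lowest 25 mm, then a straight tube, 62 mm (56 inside), with a ring flange of 71 mm diameter 56 to 60 mm above the bottom; the collar above that (24 mm high) is for gripping. Point: on the axis half-way up, 42 mm above the bottom; z up its axis.
- sleeve_mid (a point): The sleeve: SMALLER tube, same shape, 84 mm tall, 60 g. Outside: cone 40 to 52 mm in the lowest 25 mm, then straight, 52 mm (46 inside), flange of 61 mm diameter 56 to 60 mm above the bottom, collar above it for gripping. Seated (2 mm play), its flange rests on the hood's rim, its bottom 28 mm above the hood's, its top 28 mm above the hood's rim. Point: on the axis half-way up, 42 mm above the bottom; z up.
- swatch (a point): Centre, on the painted face, of the round swatch (50 mm diameter) on the colour chart: the only round one, the others are small rectangles. The point is 7 mm above the bench; z points up.
- chart: The colour chart, fixed to the bench: a cream board 220 x 170 x 6 mm with rows of painted swatches. Its origin is under the round swatch, on the bench; the board reaches from -95 to +125 mm along its x and 85 mm either way along its y.
- rack: A low open wooden tray, fixed, 320 mm long (its x) x 66 mm wide (its y) x 35 mm high, between the funnel tubes and the chart, holding four jars. Origin under its centre.
- flask: Bystander: white plastic bottle, 60 mm diameter, 120 mm tall; origin at the centre of its underside.
- loupe: Bystander: small metal standing loupe, 44 mm diameter, 42 mm tall; origin at the centre of its underside.
- jar0: Bystander: closed glass pigment jar, 44 mm diameter, 95 mm tall, standing loose in the tray; its top is 100 mm above the bench. Origin at the centre of its underside.
- jar1: Bystander: closed glass pigment jar, 44 mm diameter, 95 mm tall, standing loose in the tray; its top is 100 mm above the bench. Origin at the centre of its underside.
- jar2: Bystander: closed glass pigment jar, 44 mm diameter, 95 mm tall, standing loose in the tray; its top is 100 mm above the bench. Origin at the centre of its underside.
- jar3: Bystander: closed glass pigment jar, 44 mm diameter, 95 mm tall, standing loose in the tray; its top is 100 mm above the bench. Origin at the centre of its underside.
There are look-alikes about, which are no part of the job. What is shaped like the part that bears hood_mid but turquoise or yellow is not meant.

How it is judged:
On the way, in this order (a step that is already met when the one before it is completed fails the run):
1. the sleeve is seated in the hood, the hood standing on the bench, and the sleeve is released (z of sleeve_mid in the frame of hood_mid between 0.022 and 0.033 m and distance between sleeve_mid and hood_mid below 0.034 m and angle between the z axis of sleeve_mid and the z axis of hood_mid, either way round below 0.08 rad and height (world z) of hood_mid below 0.047 m and angle between hood_mid's own z axis and vertical below 0.08 rad and contact force between the fingers and sleeve below 0.05 N), for 0.2 s.
2. the pair passes over the tray with its lower end above the jars' tops (z of sleeve_mid in the frame of hood_mid between 0.022 and 0.033 m and distance between sleeve_mid and hood_mid below 0.034 m and angle between the z axis of sleeve_mid and the z axis of hood_mid, either way round below 0.08 rad and height (world z) of hood_mid above 0.144 m and y of hood_mid in the frame of rack between -0.06 and 0.06 m), for 0.02 s.
At the end, for the whole second after the job is handed in: The fingers hold the hood, with the sleeve still seated in it, still and upright (within 7 degrees), its axis within 10 mm of the round swatch's centre and its lower end 3 to 22 mm above the paint, not touching the chart (z of sleeve_mid in the frame of hood_mid between 0.022 and 0.033 m and distance between sleeve_mid and hood_mid below 0.034 m and angle between the z axis of sleeve_mid and the z axis of hood_mid, either way round below 0.08 rad and horizontal distance between hood_mid and swatch below 0.01 m and z of hood_mid in the frame of swatch between 0.045 and 0.064 m and angle between hood_mid's own z axis and vertical below 0.12 rad and linear speed of hood below 0.02 m/s and contact force between the fingers and hood above 0.5 N and contact force between hood and chart below 0.05 N); the arm keeps its last pose, push and grip.
It fails at once if the chart is touched (contact force between chart and anything else above 0.3 N).
It fails at once if a jar, the bottle or the loupe is disturbed (moved more than 25 mm) (distance of any of jar0, jar1, jar2, jar3, flask, loupe from where it was at the start of the episode above 0.025 m).
It also fails if it takes over 61 s, if anything falls off the work surface, if the arm or the gripper's body presses on something with over 40 N, if the wrist force passes 120 N, or if a joint passes its speed limit or range.

## Working session

There is one attempt and no reset: what is moved stays moved. The work goes in short steps, Python scripts to look and compute and a tool call to move; the robot and the scene stay as the last step left them, time stands still between calls to the robot, and variables do not carry over. Pictures are saved under pics/ and viewed, at most 10 in all, crops included, and the job is handed in when it is done.

Besides the shell and the picture viewer there is one more tool, called after "Emit:" as name([rows], argument=value, ...), one row to a line, values as JSON. arm_command: Moves the arm, as the interface text tells. Shift numbers are shares of 80 mm and turn numbers shares of 45 degrees, none past 1 either way. Its arguments: {"type":"object","properties":{"rows":{"type":"array"},"grip":{"type":"number"},"grip_force":{"type":"number"}},"required":["rows"]}

```bash
mkdir -p pics
cat > h.py <<'E'
from cell import *
import numpy as np, cv2
def snap(n,f):
    c=capture(n); cv2.imwrite('pics/'+f+'.png',c['img'][:,:,::-1]); np.savez('pics/'+f+'.npz',**c); return c
def load(f): return np.load('pics/'+f+'.npz')
def px2w(c,u,v,z):
    K=c['camera_matrix'];T=c['world_to_cam'];R=T[:3,:3];t=T[:3,3]
    o=-R.T@t; d=R.T@np.linalg.solve(K,[u,v,1.]); return o+d*(z-o[2])/d[2]
def w2px(c,p):
    q=c['world_to_cam']@np.r_[p,1.]; q=c['camera_matrix']@q[:3]; return q[:2]/q[2]
E
python3 - <<'E'
from h import *
for n in ['scene','side','wrist']:
    c=snap(n,n+'0'); T=c['world_to_cam']; print(n,-T[:3,:3].T@T[:3,3],T[2,:3])
s=observe();print(s['clock'],s['tool_pos'],s['ee_rot'],s['opening'])
E
```

```text
scene [ 1.111915   -0.44684991  0.7820119 ] [-0.55200842  0.40971416 -0.72623757]
side [ 0.22180969 -1.08331526  0.86671367] [ 0.26352571  0.76563443 -0.58682034]
wrist [0.62367455 0.07348155 0.3844168 ] [-5.55162306e-04 -2.71610808e-01 -9.62407014e-01]
0.15 [6.24517635e-01 2.38820465e-05 1.82249802e-01] [-2.22084674e+00 -2.22079588e+00  1.34518897e-03] 0.08751502942023691
```

View pics/scene0.png

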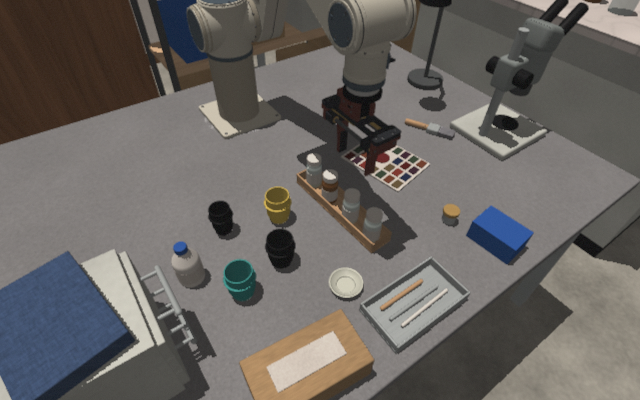

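View pics/side0.png

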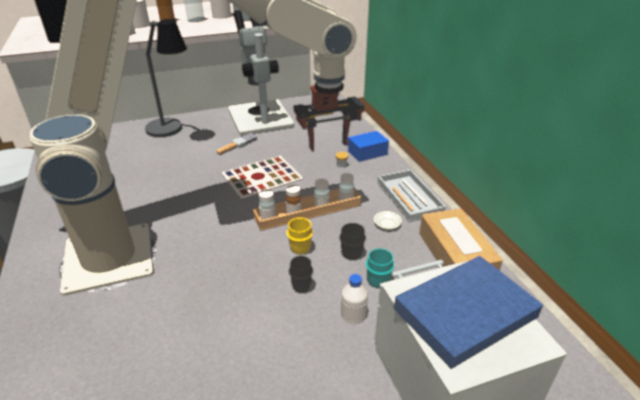

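The scene view shows two black tubes, a smaller one at (221,218) and a larger one at (281,248). There are also yellow (278,205) and turquoise (240,280) look-alikes. Black is the right colour, so the larger one is the hood and the smaller one the sleeve. I'll confirm this in an enlarged crop.

Run:
```python
from h import *
a=cv2.imread('pics/scene0.png')[165:315,165:315]; b=cv2.imread('pics/side0.png')[150:300,220:420]
A=cv2.resize(a,None,fx=2.6,fy=2.6,interpolation=3); B=cv2.resize(b,None,fx=2,fy=2,interpolation=3)
o=np.zeros((400,800,3),np.uint8); o[:390,:390]=A; o[:300,400:800]=B
o=cv2.convertScaleAbs(o,alpha=1.6,beta=20)
cv2.imwrite('pics/crop.png',o)
sc,sd=load('scene0'),load('side0')
print('hood foot/top', px2w(sc,281,235,.084),px2w(sd,353,229,.084))
print('sleeve', px2w(sc,219,207,.084),px2w(sd,301,263,.084))
print('swatch',px2w(sc,382,157,.007),px2w(sd,258,176,.007))
print('loupe',px2w(sc,451,211,.04))
```

```text
hood foot/top [ 0.61349156 -0.19190937  0.084     ] [ 0.61997795 -0.2042809   0.084     ]
sleeve [ 0.45359691 -0.27166268  0.084     ] [ 0.45441497 -0.28117158  0.084     ]
swatch [0.46972471 0.25708184 0.007     ] [0.46890214 0.24512821 0.007     ]
loupe [0.7636859  0.23217759 0.04      ]
```

View pics/crop.png

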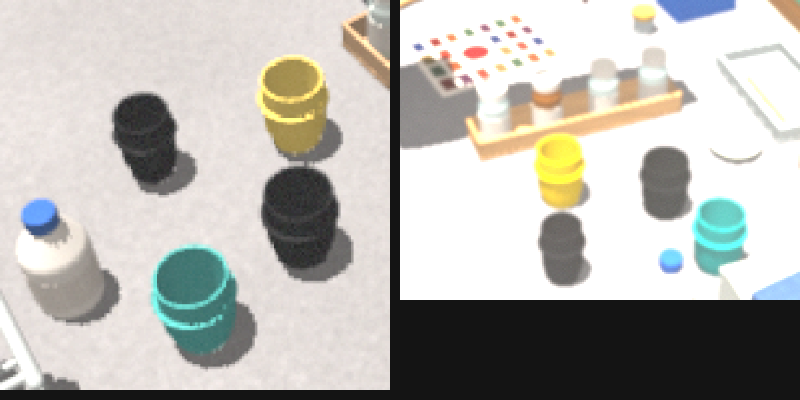

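View pics/wrist0.png

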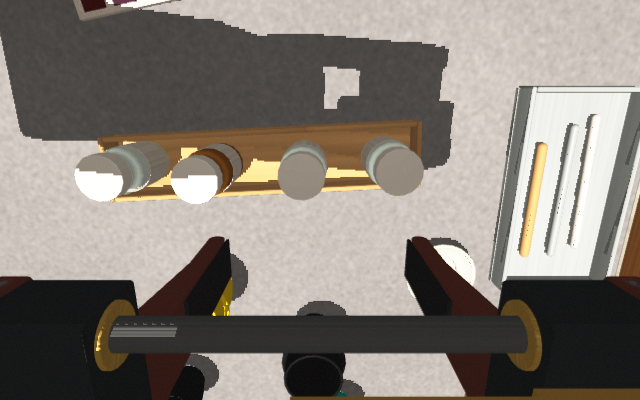

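The crop confirms it: the larger black tube at scene (281,248) is the hood and the smaller at (221,218) is the sleeve; both stand upright. In the wrist view the hood shows at (314,365) and the jars above it at rows 150–190.

Run:
```python
from h import *
sc,sd=load('scene0'),load('side0')
def tri(u,v):
    A=[];b=[]
    for c,p in((sc,u),(sd,v)):
        P=c['camera_matrix']@c['world_to_cam'][:3]
        for i in(0,1): r=P[i]-p[i]*P[2]; A.append(r[:3]);b.append(-r[3])
    return np.linalg.lstsq(np.array(A),np.array(b),rcond=None)[0].round(3)
f=lambda x,y:(x/2.6+165,y/2.6+165)
g=lambda x,y:((x-400)/2+220,y/2+150)
print('hood',tri(f(300,196),g(666,162)),px2w(sc,*f(300,196),.084)[:2],px2w(sd,*g(666,162),.084)[:2])
print('sleeve',tri(f(142.5,114),g(562.5,226)),px2w(sc,*f(142.5,114),.084)[:2],px2w(sd,*g(562.5,226),.084)[:2])
print('yellow',tri(f(293,81),g(559,149)),'turq',tri(f(193,277),g(721,214)))
print('flask',tri(f(40,210),g(670,255)))
print('swatch',px2w(sd,*g(476,52),.007))
r=[px2w(sd,255,217,.035),px2w(sd,362,203,.035)];print('tray front ends',r)
```

```text
hood [ 0.621 -0.2    0.075] [ 0.62606256 -0.2011162 ] [ 0.61684234 -0.21181834]
sleeve [ 0.457 -0.273  0.078] [ 0.46030374 -0.27265392] [ 0.45497523 -0.28136967]
yellow [ 0.497 -0.132  0.078] turq [ 0.645 -0.316  0.077]
flask [ 0.543 -0.396  0.116]
swatch [0.46890214 0.24512821 0.007     ]
tray front ends [array([ 0.40266079, -0.00602182,  0.035     ]), array([ 0.71679471, -0.04563931,  0.035     ])]
```

Emit:
arm_command([
  [[-0.1,-0.17,0.05,0],[-0.2,-0.35,0.1,0],[-0.31,-0.52,0.1,0],[-0.42,-0.69,0.1,0],[-0.52,-0.86,0.1,0]],
], grip=1)

```text
clock: 0.65
tool_pos: [0.5822, -0.0703, 0.191]
ee_rot: [-2.222, -2.221, 0.0]
wrist_force: [0.5, -0.6, -1.0]
opening: 0.0877
gripper_force: 0.0
```

Emit:
arm_command([
  [[-0.1,-0.17,0,0],[-0.2,-0.35,0,0],[-0.31,-0.52,0,0],[-0.42,-0.69,0,0],[-0.52,-0.86,0,0]],
])

```text
clock: 1.15
tool_pos: [0.541, -0.1387, 0.1908]
ee_rot: [-2.221, -2.221, 0.0]
wrist_force: [-0.1, -0.2, -0.4]
opening: 0.0879
gripper_force: 0.0
```

Emit:
arm_command([
  [[-0.1,-0.17,0,0],[-0.2,-0.35,0,0],[-0.31,-0.52,0,0],[-0.42,-0.69,0,0],[-0.52,-0.86,0,0]],
])

```text
clock: 1.65
tool_pos: [0.4994, -0.2075, 0.1909]
ee_rot: [-2.221, -2.221, 0.0]
wrist_force: [-1.0, 0.8, -0.2]
opening: 0.0879
gripper_force: 0.0
```

Emit:
arm_command([
  [[-0.1,-0.17,0,0],[-0.2,-0.35,0,0],[-0.31,-0.52,0,0],[-0.52,-0.86,0,0],[-0.52,-0.86,0,0]],
])

```text
clock: 2.15
tool_pos: [0.457, -0.2777, 0.1909]
ee_rot: [2.224, 2.219, -0.001]
wrist_force: [-0.3, -1.3, -0.7]
opening: 0.0882
gripper_force: 0.0
```

Run:
```python
from h import *
c=snap('wrist','w1'); s=observe(); print(s['clock'],s['tool_pos'],s['ee_rot'],w2px(c,[.457,-.275,.084]),w2px(c,[.62,-.202,.084]))
```

```text
2.2 [ 0.45766442 -0.27664619  0.19087724] [ 2.22427475e+00  2.21856618e+00 -2.21138567e-05] [318.57965399 184.6068838 ] [511.53467099  99.86722781]
```

View pics/w1.png

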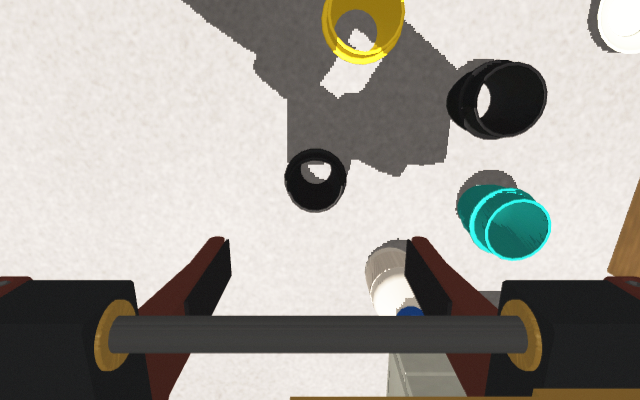

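The wrist view shows the sleeve rim centred at about (316.5,181) and the hood rim at about (510.5,99). Both are within 4 px of where I predicted.

Run:
```python
from h import *
c=load('w1'); print(px2w(c,316.5,181,.084),px2w(c,510.5,99,.084))
# refine: dark-mask circle fits
g=cv2.cvtColor(c['img'],cv2.COLOR_RGB2GRAY)
m=(g<50).astype(np.uint8)
n,l,s,ce=cv2.connectedComponentsWithStats(m)
for i in range(1,n):
    if s[i,4]>400: print(s[i],ce[i])
```

```text
[ 0.45513525 -0.27167606  0.084     ] [ 0.61902257 -0.20129563  0.084     ]
[ 446   60  101   79 5387] [498.49860776  98.44217561]
[ 285  149   61   61 2283] [314.84056067 180.21200175]
[    0   237   231   163 19813] [ 95.97986171 332.63195881]
[  405   237   235   159 18789] [538.55548459 327.60003193]
```

Run:
```python
from h import *
c=load('w1'); im=c['img'][:,:,::-1].copy()
im=cv2.convertScaleAbs(im,alpha=2.0,beta=30)
S=5
def crop(x0,y0,w,h,cx,cy,R):
    a=cv2.resize(im[y0:y0+h,x0:x0+w],None,fx=S,fy=S,interpolation=3)
    for r,z,col in R:
        p=[(w2px(c,[cx+r*np.cos(t),cy+r*np.sin(t),z])-[x0,y0]+.5)*S for t in np.linspace(0,6.3,60)]
        cv2.polylines(a,[np.int32(p)],False,col,1)
    return a
A=crop(275,140,80,80,.4545,-.271,[(.026,.084,(0,0,255)),(.0305,.06,(0,255,0)),(.0305,.056,(255,0,0))])
B=crop(440,50,80+35,100,.619,-.2013,[(.031,.084,(0,0,255)),(.0355,.06,(0,255,0))])
A=cv2.resize(A,(320,320));B=cv2.resize(B,(460,400))
o=np.zeros((400,790,3),np.uint8);o[:320,:320]=A;o[:,325:785]=B
cv2.imwrite('pics/ov.png',o); print(c['camera_matrix'][0,0])
```

```text
351.49048043461255
```

View pics/ov.png

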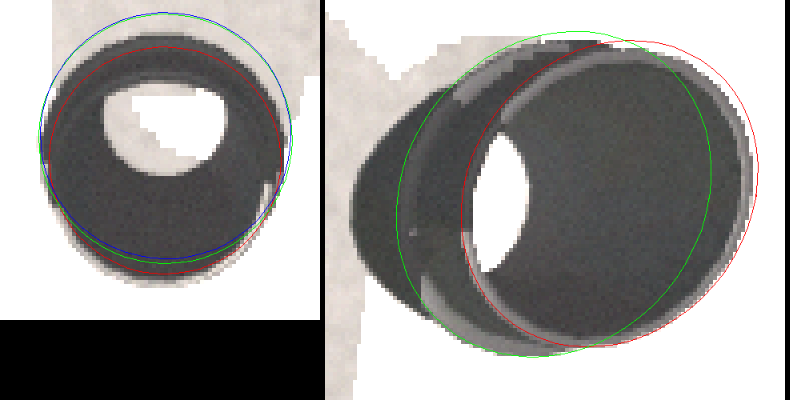

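The overlay shows the hood model lining up within 1 px, at about (0.6185,-0.201). The sleeve needs roughly 2.5 mm more in -y, putting it at about (0.4545,-0.2735). Next I'll descend on the sleeve with the fingertips just above its flange.

Emit:
arm_command([
  [[-0.02,0.02,-0.2,0],[-0.04,0.03,-0.4,0],[-0.04,0.03,-0.6,0],[-0.04,0.03,-0.8,0],[-0.04,0.03,-0.8,0]],
])

```text
clock: 2.7
tool_pos: [0.4543, -0.2715, 0.1251]
ee_rot: [-2.218, -2.219, 0.001]
wrist_force: [-1.3, -0.3, -0.1]
opening: 0.0878
gripper_force: 0.0
```

Emit:
arm_command([
  [[0,0,-0.2,0],[0,0,-0.4,0],[0,0,-0.6,0],[0,0,-0.76,0],[0,0,-0.76,0]],
])

```text
clock: 3.2
tool_pos: [0.4548, -0.2722, 0.0651]
ee_rot: [-2.22, -2.22, 0.001]
wrist_force: [-0.4, 0.4, 0.7]
opening: 0.0879
gripper_force: 0.0
```

Run:
```python
from h import *
s=observe(); print(s['clock'],s['tool_pos'],s['wrist_force'])
c=snap('wrist','w2'); print([w2px(c,[.4545+a,-.2735,.084]).round(1) for a in(-.026,.026)],w2px(c,np.r_[s['tool_pos'][:2],.084]))
```

```text
3.2 [ 0.45481334 -0.27215505  0.06508375] [-0.39614445  0.35167512  0.68096666]
[array([272.2, 241.9]), array([365.1, 242. ])] [319.19576937 239.70068755]
```

View pics/w2.png

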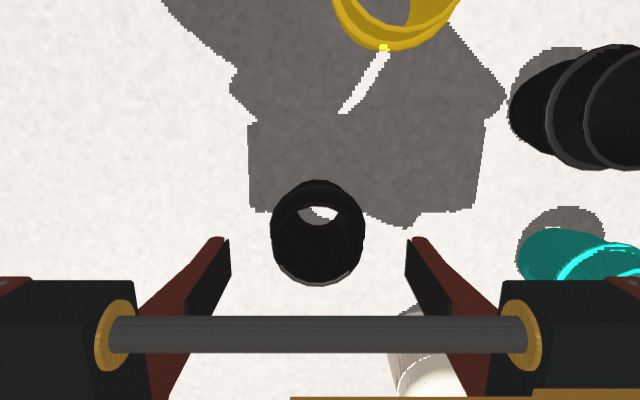

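The sleeve is centred between the fingers: its rim spans columns 272–364 and its bottom edge is at row 286, as predicted. Now I'll grip it and lift.

Emit:
arm_command([
  [[0,0,0,0],[0,0,0,0],[0,0,0,0],[0,0,0,0],[0,0,0,0]],
], grip=-1, grip_force=15)

```text
clock: 3.75
tool_pos: [0.4555, -0.2729, 0.0663]
ee_rot: [2.221, 2.221, 0.0]
wrist_force: [0.4, 0.4, -0.9]
opening: 0.0512
gripper_force: 0.0
```

Emit:
arm_command([
  [[0,0,0,0],[0,0,0,0],[0,0,0.1,0],[0,0,0.3,0],[0,0,0.5,0]],
])

```text
clock: 4.25
tool_pos: [0.4552, -0.2727, 0.1068]
ee_rot: [-2.221, -2.221, 0.0]
wrist_force: [0.6, -0.3, 0.6]
opening: 0.0113
gripper_force: 0.0
```

The grip missed: the fingers closed to 11 mm. I'll stop and look.

Run:
```python
from h import *
s=observe(); print(s['clock'],s['tool_pos'],s['opening'])
a=snap('wrist','w3')['img']; b=snap('scene','s3')['img'];d=snap('side','d3')['img']
o=np.zeros((600,800,3),np.uint8); o[:400,:640]=a
o[400:,:400]=cv2.resize(b[150:300,140:440],(400,200)); o[400:,400:]=cv2.resize(d[200:350,200:500],(400,200))
cv2.imwrite('pics/v3.png',o[:,:,::-1])
```

```text
4.25 [ 0.45522759 -0.27266481  0.10676851] 0.011282276992083798
```

View pics/v3.png

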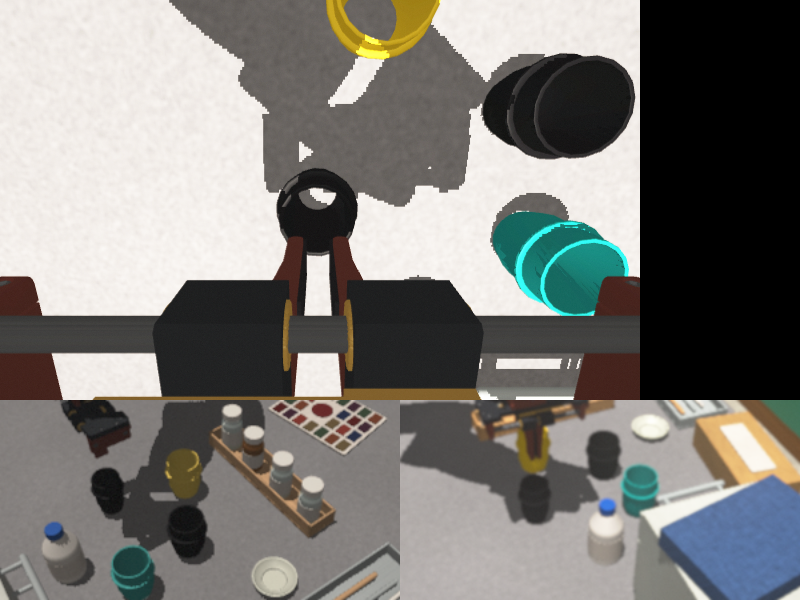

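The sleeve is still standing, undisturbed, at wrist (317,212); the fingers slid off or had not yet closed on it. I'll reopen, go 2 mm lower, close with more force and check the force before lifting.

Emit:
arm_command([
  [[0,0,0,0],[0,0,0,0],[0,0,0,0],[0,0,0,0],[0,0,0,0]],
], grip=1)

```text
clock: 4.9
tool_pos: [0.4552, -0.2727, 0.1058]
ee_rot: [-2.221, -2.221, 0.0]
wrist_force: [-0.3, 0.7, -0.1]
opening: 0.0378
gripper_force: 0.0
```

Emit:
arm_command([
  [[0,0,0,0],[0,0,0,0],[0,0,0,0],[0,0,0,0],[0,0,0,0]],
])

```text
clock: 5.4
tool_pos: [0.4554, -0.2728, 0.1061]
ee_rot: [2.221, 2.222, -0.0]
wrist_force: [-0.0, -0.4, 1.0]
opening: 0.0776
gripper_force: 0.0
```

Emit:
arm_command([
  [[0,-0.01,-0.15,0],[0,-0.01,-0.3,0],[0,-0.01,-0.45,0],[0,-0.01,-0.54,0],[0,-0.01,-0.54,0]],
])

```text
clock: 5.9
tool_pos: [0.4544, -0.2729, 0.0612]
ee_rot: [-2.219, -2.219, 0.001]
wrist_force: [-0.3, -0.1, -0.2]
opening: 0.0879
gripper_force: 0.0
```

Emit:
arm_command([
  [[0,0,0,0],[0,0,0,0],[0,0,0,0],[0,0,0,0],[0,0,0,0]],
], grip=-1, grip_force=25)

```text
clock: 6.4
tool_pos: [0.4556, -0.2737, 0.0632]
ee_rot: [2.221, 2.221, 0.0]
wrist_force: [-0.4, 1.0, -0.7]
opening: 0.0512
gripper_force: 0.0
```

Emit:
arm_command([
  [[0,0,0,0],[0,0,0,0],[0,0,0,0],[0,0,0,0],[0,0,0,0]],
])

```text
clock: 6.9
tool_pos: [0.4554, -0.2736, 0.0629]
ee_rot: [-2.221, -2.221, 0.0]
wrist_force: [-0.3, 0.1, -0.1]
opening: 0.0115
gripper_force: 0.0
```

Run:
```python
from h import *
s=observe(); print(s['clock'],s['tool_pos'],s['opening'])
a=snap('wrist','w4'); b=snap('scene','s4');d=snap('side','d4')
print(w2px(a,s['tool_pos']),w2px(b,s['tool_pos']),w2px(d,s['tool_pos']))
o=np.zeros((600,800,3),np.uint8); o[:300,:400]=a['img'][100:400,120:520]
o[:300,400:]=cv2.resize(b['img'][130:250,140:300],(400,300),interpolation=3); o[300:,:400]=cv2.resize(d['img'][180:300,240:400],(400,300),interpolation=3)
o=cv2.convertScaleAbs(o,alpha=1.4,beta=10);cv2.imwrite('pics/v4.png',o[:,:,::-1])
```

```text
6.9 [ 0.45536939 -0.27356662  0.06286673] 0.01152631905378575
[319.0405549 228.1249877] [220.07133597 213.53017801] [300.65081272 267.29227786]
```

View pics/v4.png

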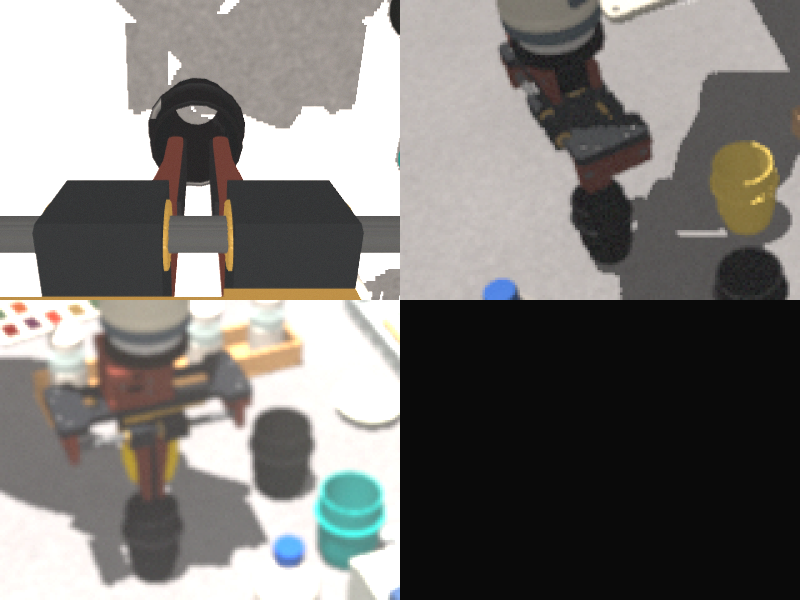

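Run:
```python
from h import *
a=load('w2'); p=np.array([.4548,-.2722,.0651])
for t in(0,.01,.02,.03,.04): print(t,[w2px(a,p+[x,y,t]).round(0).tolist() for x in(-.044,-.0575) for y in(.01,-.01)])
d=load('d4');b=load('s4');q=np.array([.4554,-.2736,.0629])
for t in(0,.01,.02,.03,.04): print(t,w2px(d,q+[0,0,t]).round(1),w2px(b,q+[0,0,t]).round(1))
```

```text
0 [[246.0, 213.0], [248.0, 243.0], [224.0, 212.0], [226.0, 243.0]]
0.01 [[243.0, 218.0], [245.0, 250.0], [219.0, 218.0], [222.0, 250.0]]
0.02 [[239.0, 223.0], [241.0, 257.0], [214.0, 223.0], [217.0, 257.0]]
0.03 [[235.0, 230.0], [237.0, 265.0], [209.0, 230.0], [212.0, 265.0]]
0.04 [[230.0, 237.0], [233.0, 274.0], [203.0, 237.0], [206.0, 273.0]]
0 [300.7 267.3] [220.1 213.5]
0.01 [300.6 264.3] [219.4 210.8]
0.02 [300.4 261.2] [218.7 208.1]
0.03 [300.3 258.1] [217.9 205.3]
0.04 [300.2 255. ] [217.2 202.5]
```

The wrist geometry explains the miss. The visible fingertips match projections about 40 mm above the reported TCP: tip corners at (230,237) and (233,274), exactly the 40 mm row of the table. So the fingers were closing above the rim. The sleeve is untouched. I'll reopen and go 39 mm lower, to put the tips at about z 0.064.

Emit:
arm_command([
  [[0,0,0,0],[0,0,0,0],[0,0,0,0],[0,0,0,0],[0,0,0,0]],
], grip=1)

```text
clock: 7.55
tool_pos: [0.4554, -0.2736, 0.0629]
ee_rot: [2.221, 2.221, 0.0]
wrist_force: [-0.2, -0.6, 0.9]
opening: 0.0377
gripper_force: 0.0
```

Emit:
arm_command([
  [[0,0,0,0],[0,0,0,0],[0,0,0,0],[0,0,0,0],[0,0,0,0]],
])

```text
clock: 8.05
tool_pos: [0.4554, -0.2736, 0.0629]
ee_rot: [-2.221, -2.221, 0.0]
wrist_force: [-0.1, -1.0, -0.2]
opening: 0.0773
gripper_force: 0.0
```

Emit:
arm_command([
  [[-0.01,0,-0.1,0],[-0.01,0,-0.2,0],[-0.01,0,-0.3,0],[-0.01,0,-0.4,0],[-0.01,0,-0.47,0]],
])

```text
clock: 8.55
tool_pos: [0.4541, -0.2733, 0.0241]
ee_rot: [-2.221, -2.221, 0.0]
wrist_force: [-0.2, 0.3, -1.0]
opening: 0.0876
gripper_force: 0.0
```

Emit:
arm_command([
  [[0,0,0,0],[0,0,0,0],[0,0,0,0],[0,0,0,0],[0,0,0,0]],
], grip=-1, grip_force=15)

```text
clock: 9.05
tool_pos: [0.4548, -0.2737, 0.0256]
ee_rot: [2.221, 2.221, 0.0]
wrist_force: [0.3, -0.3, 0.2]
opening: 0.0519
gripper_force: 15.1
```

Emit:
arm_command([
  [[0,0,0,0],[0,0,0,0],[0,0,0,0],[0,0,0,0],[0,0,0,0]],
])

```text
clock: 9.55
tool_pos: [0.4548, -0.2737, 0.0255]
ee_rot: [2.221, 2.221, 0.0]
wrist_force: [0.6, 0.1, 3.3]
opening: 0.0515
gripper_force: 15.0
```

The sleeve is gripped (51.5 mm opening, 15 N). Next: lift and move over the hood.

Emit:
arm_command([
  [[0,0,0.1,0],[0,0,0.25,0],[0,0,0.4,0],[0,0,0.55,0],[0,0,0.7,0]],
])

```text
clock: 10.05
tool_pos: [0.4548, -0.2737, 0.0827]
ee_rot: [2.221, 2.221, 0.0]
wrist_force: [0.2, 0.4, -1.5]
opening: 0.0519
gripper_force: 15.0
```

Emit:
arm_command([
  [[0,0,0.15,0],[0,0,0.3,0],[0,0,0.45,0],[0,0,0.6,0],[0,0,0.7,0]],
])

```text
clock: 10.55
tool_pos: [0.4549, -0.2738, 0.1386]
ee_rot: [2.221, 2.221, 0.0]
wrist_force: [0.4, -0.3, -0.5]
opening: 0.0517
gripper_force: 15.0
```

Emit:
arm_command([
  [[0.13,0.06,0,0],[0.26,0.12,0,0],[0.4,0.18,0,0],[0.54,0.24,0,0],[0.68,0.3,0,0]],
])

```text
clock: 11.05
tool_pos: [0.51, -0.2488, 0.1367]
ee_rot: [-2.22, -2.221, 0.0]
wrist_force: [0.3, -0.1, -1.5]
opening: 0.0519
gripper_force: 15.0
```

Emit:
arm_command([
  [[0.13,0.06,0,0],[0.26,0.12,0,0],[0.4,0.18,0,0],[0.54,0.24,0,0],[0.68,0.3,0,0]],
])

```text
clock: 11.55
tool_pos: [0.5643, -0.2252, 0.1373]
ee_rot: [2.222, 2.221, -0.0]
wrist_force: [-1.4, 0.3, -1.6]
opening: 0.0515
gripper_force: 15.0
```

Emit:
arm_command([
  [[0.15,0.06,0,0],[0.3,0.12,0,0],[0.5,0.2,0,0],[0.69,0.305,0,0],[0.69,0.305,0,0]],
])

```text
clock: 12.05
tool_pos: [0.6207, -0.2001, 0.1373]
ee_rot: [2.219, 2.222, 0.001]
wrist_force: [-1.1, -0.0, -0.5]
opening: 0.0522
gripper_force: 15.0
```

Run:
```python
from h import *
s=observe(); print(s['clock'],s['tool_pos'],s['opening'],s['gripper_force'])
b=snap('scene','s5');d=snap('side','d5'); S=5
h=np.array([.6185,-.201,0]); z0=s['tool_pos'][2]-.0255
t=np.r_[s['tool_pos'][:2]+[0,.0005],0]
def crop(c,x0,y0,w,hh):
    a=cv2.resize(c['img'][y0:y0+hh,x0:x0+w][:,:,::-1],None,fx=S,fy=S,interpolation=3); a=cv2.convertScaleAbs(a,alpha=1.8,beta=25)
    for o,r,z,col in((h,.031,.084,(0,0,255)),(h,.0355,.06,(0,200,0)),(h,.025,0,(0,0,255)),(t,.0305,z0+.06,(255,100,0)),(t,.02,z0,(255,100,0))):
        p=[(w2px(c,o+[r*np.cos(k),r*np.sin(k),z])-[x0,y0]+.5)*S for k in np.linspace(0,6.3,60)]
        cv2.polylines(a,[np.int32(p)],False,col,1)
    return a
o=np.hstack([crop(b,240,180,80,100),crop(d,315,165,80,100)]); cv2.imwrite('pics/v5.png',o)
```

```text
12.05 [ 0.62068575 -0.2000931   0.1372808 ] 0.05223691122900539 14.998762886971235
```

View pics/v5.png

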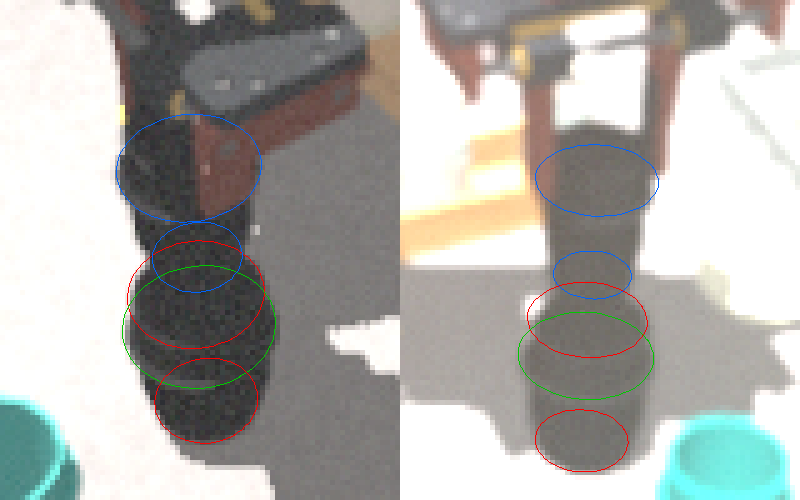

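In both views the sleeve hangs upright over the hood, and the axes agree within about 1–2 mm. That is within the lead-in of the cone, so I'll lower slowly.

Emit:
arm_command([
  [[0.01,0.01,-0.1,0],[0.01,0.01,-0.2,0],[0.01,0.01,-0.3,0],[0.01,0.01,-0.4,0],[0.01,0.01,-0.45,0]],
])

```text
clock: 12.65
tool_pos: [0.6186, -0.2003, 0.0999]
ee_rot: [-2.221, -2.22, 0.001]
wrist_force: [-0.1, 1.0, -1.1]
opening: 0.0517
gripper_force: 15.0
```

Emit:
arm_command([
  [[0,0,-0.05,0],[0,0,-0.1,0],[0,0,-0.16,0],[0,0,-0.22,0],[0,0,-0.28,0]],
])

```text
clock: 13.15
tool_pos: [0.6194, -0.2004, 0.0786]
ee_rot: [2.221, 2.221, 0.0]
wrist_force: [0.1, 0.6, 0.2]
opening: 0.052
gripper_force: 15.0
```

Emit:
arm_command([
  [[0,0,-0.05,0],[0,0,-0.1,0],[0,0,-0.15,0],[0,0,-0.2,0],[0,0,-0.24,0]],
])

```text
clock: 13.65
tool_pos: [0.6193, -0.2004, 0.0593]
ee_rot: [-2.221, -2.221, 0.0]
wrist_force: [0.5, 0.4, -0.6]
opening: 0.0519
gripper_force: 15.0
```

Emit:
arm_command([
  [[0,0,-0.02,0],[0,0,-0.04,0],[0,0,-0.055,0],[0,0,-0.07,0],[0,0,-0.07,0]],
])

```text
clock: 14.15
tool_pos: [0.6193, -0.2003, 0.054]
ee_rot: [-2.221, -2.221, 0.0]
wrist_force: [-0.5, 0.5, -1.6]
opening: 0.0516
gripper_force: 15.0
```

Emit:
arm_command([
  [[0,0,-0.01,0],[0,0,-0.015,0],[0,0,-0.015,0],[0,0,-0.015,0],[0,0,-0.015,0]],
])

```text
clock: 14.65
tool_pos: [0.6197, -0.2005, 0.0535]
ee_rot: [2.221, 2.221, 0.001]
wrist_force: [-1.8, 0.6, 5.3]
opening: 0.0515
gripper_force: 15.0
```

Emit:
arm_command([
  [[0,0,0,0],[0,0,0,0],[0,0,0,0],[0,0,0,0],[0,0,0,0]],
], grip=1)

```text
clock: 15.15
tool_pos: [0.6192, -0.2003, 0.0527]
ee_rot: [-2.221, -2.221, 0.0]
wrist_force: [0.2, 0.8, -0.6]
opening: 0.0865
gripper_force: 0.0
```

Run:
```python
from h import *
s=observe(); print(s['clock'],s['tool_pos'],s['opening'])
a=snap('wrist','w6');b=snap('scene','s6');d=snap('side','d6')
o=np.zeros((600,800,3),np.uint8); o[:300,:400]=a['img'][100:400,120:520]
o[:300,400:]=cv2.resize(b['img'][170:290,220:380],(400,300),interpolation=3); o[300:,:400]=cv2.resize(d['img'][160:280,280:440],(400,300),interpolation=3)
o=cv2.convertScaleAbs(o,alpha=1.6,beta=15);cv2.imwrite('pics/v6.png',o[:,:,::-1])
```

```text
15.15 [ 0.61924723 -0.20033778  0.05265626] 0.08646005486465555
```

View pics/v6.png

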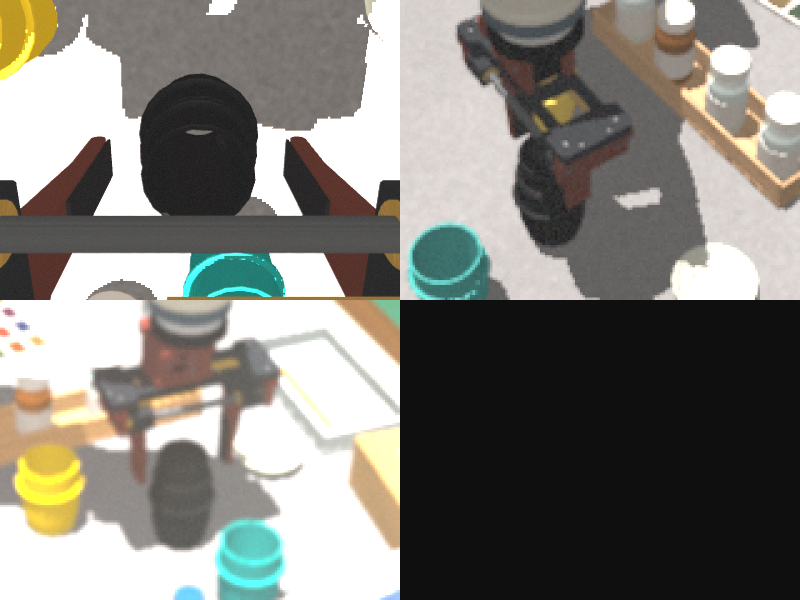

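The sleeve is seated: contact of about 5 N came at the expected height, and the stacked collars show upright at wrist crop (198,145). It is also released. Next I'll lower the open fingers to the hood's collar and grip it.

Emit:
arm_command([
  [[0,0,-0.08,0],[0,0,-0.16,0],[0,0,-0.24,0],[0,0,-0.3,0],[0,0,-0.34,0]],
])

```text
clock: 15.8
tool_pos: [0.619, -0.2002, 0.0248]
ee_rot: [-2.221, -2.221, 0.001]
wrist_force: [-0.4, -0.2, 0.2]
opening: 0.0877
gripper_force: 0.0
```

Emit:
arm_command([
  [[0,0,0,0],[0,0,0,0],[0,0,0,0],[0,0,0,0],[0,0,0,0]],
], grip=-1, grip_force=20)

```text
clock: 16.3
tool_pos: [0.6197, -0.2004, 0.026]
ee_rot: [2.221, 2.221, 0.0]
wrist_force: [0.9, -0.8, -0.1]
opening: 0.0612
gripper_force: 20.0
```

Emit:
arm_command([
  [[0,0,0,0],[0,0,0,0],[0,0,0,0],[0,0,0,0],[0,0,0,0]],
])

```text
clock: 16.8
tool_pos: [0.6196, -0.2004, 0.0259]
ee_rot: [2.221, 2.221, 0.0]
wrist_force: [-0.6, -0.2, 3.0]
opening: 0.0611
gripper_force: 20.0
```

The hood is gripped (61.1 mm, 20 N). Next I'll lift high and travel towards the chart.

Emit:
arm_command([
  [[0,0,0.1,0],[0,0,0.25,0],[0,0,0.45,0],[0,0,0.65,0],[0,0,0.85,0]],
])

```text
clock: 17.3
tool_pos: [0.6197, -0.2005, 0.0957]
ee_rot: [2.221, 2.221, 0.001]
wrist_force: [0.1, -0.2, -1.1]
opening: 0.0612
gripper_force: 20.0
```

Emit:
arm_command([
  [[0,0,0.2,0],[0,0,0.4,0],[0,0,0.6,0],[0,0,0.75,0],[0,0,0.85,0]],
])

```text
clock: 17.8
tool_pos: [0.6198, -0.2005, 0.1632]
ee_rot: [2.221, 2.221, 0.001]
wrist_force: [-0.1, 1.0, -1.4]
opening: 0.0611
gripper_force: 20.0
```

Emit:
arm_command([
  [[-0.05,0.15,0,0],[-0.1,0.33,0,0],[-0.17,0.53,0,0],[-0.24,0.73,0,0],[-0.31,0.93,0,0]],
])

```text
clock: 18.3
tool_pos: [0.5936, -0.124, 0.1611]
ee_rot: [-2.22, -2.221, 0.001]
wrist_force: [0.1, 0.7, -2.0]
opening: 0.0612
gripper_force: 20.0
```

Emit:
arm_command([
  [[-0.06,0.19,0,0],[-0.12,0.38,0,0],[-0.18,0.57,0,0],[-0.25,0.76,0,0],[-0.31,0.94,0,0]],
])

```text
clock: 18.8
tool_pos: [0.5693, -0.0495, 0.1617]
ee_rot: [-2.221, -2.221, 0.0]
wrist_force: [-0.0, 0.2, -1.1]
opening: 0.0615
gripper_force: 20.0
```

Emit:
arm_command([
  [[-0.06,0.19,0,0],[-0.12,0.38,0,0],[-0.18,0.57,0,0],[-0.25,0.76,0,0],[-0.31,0.94,0,0]],
])

```text
clock: 19.3
tool_pos: [0.5444, 0.0257, 0.1617]
ee_rot: [-2.221, -2.222, 0.0]
wrist_force: [-0.2, -0.8, -0.6]
opening: 0.0611
gripper_force: 20.0
```

Emit:
arm_command([
  [[-0.06,0.19,0,0],[-0.12,0.38,0,0],[-0.18,0.57,0,0],[-0.25,0.76,0,0],[-0.31,0.94,0,0]],
])

```text
clock: 19.8
tool_pos: [0.5197, 0.1009, 0.1617]
ee_rot: [-2.221, -2.222, 0.0]
wrist_force: [-0.9, 0.5, -1.0]
opening: 0.0614
gripper_force: 20.0
```

Emit:
arm_command([
  [[-0.06,0.19,0,0],[-0.12,0.38,0,0],[-0.18,0.57,0,0],[-0.25,0.7,0,0],[-0.25,0.7,0,0]],
])

```text
clock: 20.3
tool_pos: [0.4994, 0.1569, 0.1616]
ee_rot: [-2.219, -2.223, 0.0]
wrist_force: [0.5, 0.9, -1.0]
opening: 0.0611
gripper_force: 20.0
```

```bash
cat > sw.py <<'E'
from h import *
def blobs(c,amin):
    h=cv2.cvtColor(c['img'],cv2.COLOR_RGB2HSV).astype(int)
    m=(((h[...,0]<8)|(h[...,0]>172))&(h[...,1]>140)&(h[...,2]>50)).astype(np.uint8)
    n,l,s,ce=cv2.connectedComponentsWithStats(m)
    for i in range(1,n):
        if s[i,4]>amin: print(s[i],ce[i].round(1),px2w(c,*ce[i],.007).round(4), 'fill',round(s[i,4]/s[i,2]/s[i,3],2))
E
python3 - <<'E'
from sw import *
s=observe(); print(s['clock'],s['tool_pos'],s['opening'],s['gripper_force'])
c=snap('wrist','w7'); print('swatch guess px',w2px(c,[.469,.247,.007])); blobs(c,300)
for n,a in(('scene0',30),('side0',30)): print(n); blobs(load(n),a)
for n in('scene','side'): print(n,'now'); blobs(snap(n,n+'7'),30)
E
```

```text
20.3 [0.49936385 0.15689651 0.16161802] 0.061120055036513105 19.999963917362038
swatch guess px [287.18962888  85.08629695]
[207   0  31  39 842] [222.2  17.4] [0.4106 0.3059 0.007 ] fill 0.7
[348  18  27  41 837] [360.7  37.8] [0.5384 0.289  0.007 ] fill 0.76
[219  45  28  40 627] [232.5  61.4] [0.4176 0.2682 0.007 ] fill 0.56
[ 261   51   51   54 2089] [286.2  77.7] [0.4682 0.2538 0.007 ] fill 0.76
[354  66  27  38 774] [367.4  84.7] [0.5463 0.2476 0.007 ] fill 0.75
[270 129  27  35 674] [283.5 145.9] [0.464  0.1887 0.007 ] fill 0.71
[212 140  28  34 632] [226.  156.9] [0.4053 0.1775 0.007 ] fill 0.66
[ 190  237   62   78 1812] [219.6 281.5] [0.3884 0.0367 0.007 ] fill 0.37
[ 384  237   62   78 1866] [415.7 281.1] [0.6092 0.0376 0.007 ] fill 0.39
[   0  277   41   38 1283] [ 18.6 296.7] [0.1576 0.017  0.007 ] fill 0.82
[ 596  277   44   38 1370] [618.7 296.9] [0.8426 0.0182 0.007 ] fill 0.82
[   0  354   39   46 1467] [ 16.4 378. ] [ 0.1292 -0.0953  0.007 ] fill 0.82
[196 354  31  46 874] [209.  372.3] [ 0.3663 -0.0864  0.007 ] fill 0.61
[410 354  30  42 830] [426.4 371.1] [ 0.6318 -0.0842  0.007 ] fill 0.66
[ 600  354   40   46 1544] [621.8 376.7] [ 0.8723 -0.092   0.007 ] fill 0.84
scene0
[376 153  13   9  82] [382.2 157.6] [0.4721 0.2558 0.007 ] fill 0.7
[401 163   9   6  31] [405.1 165.5] [0.5399 0.2891 0.007 ] fill 0.57
[393 169   9   7  35] [396.6 171.8] [0.5466 0.2478 0.007 ] fill 0.56
side0
[252 174  11   5  41] [257.2 175.8] [0.4668 0.247  0.007 ] fill 0.75
scene now
[377 153  12   7  43] [383.  155.5] [0.466  0.2645 0.007 ] fill 0.51
side now
```

The only round red blob is at wrist (286.5,78): 51×54 px with fill 0.76, which is π/4, so it's a 50 mm disc at about (0.468,0.254). One settled repeat, then I'll go.

Run:
```python
from sw import *
for i in range(2):
    c=snap('wrist','w8%d'%i); s=observe(); print(s['tool_pos'])
    h=cv2.cvtColor(c['img'],cv2.COLOR_RGB2HSV).astype(int)
    m=(((h[...,0]<8)|(h[...,0]>172))&(h[...,1]>140)&(h[...,2]>50)).astype(np.uint8)
    n,l,st,ce=cv2.connectedComponentsWithStats(m)
    for k in range(1,n):
        if st[k,4]>1900 and st[k,1]<200:
            ct,_=cv2.findContours((l==k).astype(np.uint8),0,1); e=cv2.fitEllipse(np.vstack(ct)); print(e,px2w(c,*e[0],.007))
            u,v=e[0]; w=e[1][0]/2; print('diam',np.linalg.norm(px2w(c,u+w,v,.007)-px2w(c,u-w,v,.007)))
```

```text
[0.50037023 0.15525118 0.1617061 ]
((285.0994873046875, 76.03773498535156), (48.59003448486328, 53.14089584350586), 174.97903442382812) [0.46830928 0.25379894 0.007     ]
diam 0.046540157090395586
[0.50038837 0.15514877 0.16168797]
((284.7317810058594, 75.85685729980469), (49.00926971435547, 53.17251205444336), 172.6111602783203) [0.46810528 0.25379598 0.007     ]
diam 0.04693594340271865
```

Emit:
arm_command([
  [[-0.04,0.12,0,0],[-0.08,0.24,0,0],[-0.12,0.36,0,0],[-0.16,0.48,0,0],[-0.2,0.61,0,0]],
])

```text
clock: 21.05
tool_pos: [0.4838, 0.2055, 0.1617]
ee_rot: [-2.221, -2.222, 0.0]
wrist_force: [0.3, 0.3, -1.2]
opening: 0.0613
gripper_force: 20.0
```

Emit:
arm_command([
  [[-0.04,0.12,0,0],[-0.08,0.24,0,0],[-0.12,0.4,0,0],[-0.2,0.615,0,0],[-0.2,0.615,0,0]],
])

```text
clock: 21.55
tool_pos: [0.4676, 0.2555, 0.1617]
ee_rot: [-2.219, -2.223, -0.001]
wrist_force: [0.1, 0.6, -1.7]
opening: 0.0611
gripper_force: 20.0
```

Emit:
arm_command([
  [[0,0,-0.14,0],[0,0,-0.28,0],[0,0,-0.42,0],[0,0,-0.56,0],[0,0,-0.7,0]],
])

```text
clock: 22.05
tool_pos: [0.468, 0.2531, 0.1043]
ee_rot: [-2.222, -2.221, 0.001]
wrist_force: [0.2, -0.1, -1.4]
opening: 0.0613
gripper_force: 20.0
```

Run:
```python
from h import *
s=observe(); print(s['clock'],s['tool_pos'],s['opening'],s['wrist_force'])
d=snap('side','d9'); b=snap('scene','s9')
t=s['tool_pos']; bz=t[2]-.0259
for n,c in(('side',d),('scene',b)):
    g=cv2.cvtColor(c['img'],cv2.COLOR_RGB2GRAY)
    print(n,[ (k,w2px(c,[t[0],t[1],bz+k]).round(1).tolist()) for k in(0,.042,.112)], 'swatch',w2px(c,[.468,.2535,.007]).round(1))
```

```text
22.05 [0.46801298 0.25313128 0.1042876 ] 0.06125007112819186 [ 0.17115488 -0.09306584 -1.39869137]
side [(0, [255.4, 156.3]), (0.042, [254.4, 144.9]), (0.112, [252.5, 125.1])] swatch [257.2 174.8]
scene [(0, [383.8, 138.7]), (0.042, [385.8, 127.1]), (0.112, [389.4, 106.3])] swatch [380.8 157.1]
```

The swatch projects within about 1 px of where the fixed cameras saw it. Now the final slow descent.

Emit:
arm_command([
  [[0,0,-0.1,0],[0,0,-0.2,0],[0,0,-0.3,0],[0,0,-0.4,0],[0,0,-0.5,0]],
])

```text
clock: 22.65
tool_pos: [0.4682, 0.2536, 0.065]
ee_rot: [2.221, 2.221, -0.0]
wrist_force: [-0.6, 1.0, -0.9]
opening: 0.0609
gripper_force: 20.0
```

Emit:
arm_command([
  [[0,0,-0.06,0],[0,0,-0.12,0],[0,0,-0.18,0],[0,0,-0.22,0],[0,0,-0.25,0]],
])

```text
clock: 23.15
tool_pos: [0.4682, 0.2536, 0.0455]
ee_rot: [2.221, 2.221, 0.0]
wrist_force: [-0.3, 0.2, -1.6]
opening: 0.0612
gripper_force: 20.0
```

Emit:
arm_command([
  [[0,0,0,0],[0,0,0,0],[0,0,0,0],[0,0,0,0],[0,0,0,0]],
])

```text
clock: 23.65
tool_pos: [0.4683, 0.2536, 0.0458]
ee_rot: [2.221, 2.221, 0.0]
wrist_force: [-0.9, -1.2, -1.6]
opening: 0.0616
gripper_force: 20.0
```

Run:
```python
from h import *
s=observe(); print(s['clock'],s['tool_pos'],s['opening'],s['gripper_force'],s['wrist_force'])
t=s['tool_pos'];hb=t[2]-.0259
d=snap('side','d10'); b=snap('scene','s10')
# dark-column extents near the hood foot, before/after, against model
for n,c,r0 in(('side',d,load('side0')),('scene',b,load('scene0'))):
    for k in(.008,.035,.05):
        p=w2px(c,[t[0],t[1],hb+k]); v=int(round(p[1])); g=c['img'][v].max(1); x=int(round(p[0])); print(n,k,p.round(1),''.join('#' if q<45 else '.' for q in g[x-25:x+26]))
    p=w2px(c,[t[0],t[1],hb]); x=int(round(p[0])); v=int(round(p[1])); print('col',v,[int(q) for q in c['img'][v-4:v+16,x].max(1)])
```

```text
23.65 [0.46828121 0.2536473  0.04582171] 0.06158373842668402 19.999794660543557 [-0.92325269 -1.22648002 -1.57921165]
side 0.008 [256.7 169.4] ..................################.................
side 0.035 [256.1 162.4] ..................################.................
side 0.05 [255.7 158.4] ................###################................
col 171 [38, 36, 40, 38, 38, 39, 38, 38, 43, 49, 60, 68, 79, 98, 113, 116, 125, 155, 198, 228]
scene 0.008 [381.8 151.9] ##...............#################...######.....##.
scene 0.035 [382.9 145. ] ......##.#.....#####################...............
scene 0.05 [383.6 141. ] ........#......######################..............
col 154 [21, 14, 20, 21, 19, 19, 21, 17, 16, 34, 41, 41, 60, 78, 83, 84, 82, 158, 201, 172]
```

The hood's silhouette is centred within 1 px of the model in both views. Its bottom is about 13 mm above the paint, and the wrist load of 1.5 N matches hood plus sleeve. Handing in.

```bash
python3 -c "
from cell import *
print(hand_in())"
```

```text
the job is handed in; nothing more can be done
None
```

I seated and released the sleeve, carried the pair over the jars, and handed in still holding the hood centred about 13 mm above the round swatch, with no contact seen in the force readings; no verdict came back, and I viewed 11 pictures, one over the limit of 10.

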